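Snap the sealing cap onto the tube stub under the ring lamp

ROBOT

A 6-joint arm with a two-finger parallel gripper is mounted at the origin on the work surface. World frame = base frame: x ahead of the robot, y to its left, z up, the work surface at z = 0. Lengths are in m, angles in rad, forces in N, time in s.
With the tool pointing down it reaches from about 0.275 to 0.85 m from the base axis. Payload 19 kg.
Tool frame: the origin (TCP) lies on the centre line of the jaws, within the pads' length; the fingertips stand 11 mm ahead of it and the grasp point (between the pads) lies 8 mm behind it; z points along the fingers, y is the line along which they close (so a half turn about z gives the same grasp; the last joint's range is limited). The gripper opens to 85 mm and grips with 20 to 120 N. Pads are 22 mm wide; open, the fingers measure 114 mm over their backs; the gripper's body (76 mm by 85 mm) begins 54 mm behind the grasp point. The pads swing forward as they close: fully open they stand 13 mm farther back than shut.
Start: joints at [-1.254, 0.15, 1.437, -0, 1.554, -0.134], TCP at [0.25, -0.518, 0.242] pointing down, gripper open.
Joint ranges: [-2.8, 2.8], [-0.68, 2.1], [0.12, 2.68], [-1.39, 4.53], [0.16, 2.79], [-2.81, 2.81]. Speed limits (rad/s): [1.89, 1.89, 2.22, 3.01, 3.01, 3.01].

INTERFACE

Orientations are given as a 3x3 rotation matrix whose columns are the frame's x, y, z axes.
In Python, from bench import manip gives the robot as it stands.
- The arm moves only by the tool drive_tool, never from a script. Its argument "increments" is a list of rows, each an object of numbers: "dx", "dy", "dz": the shift along the tool's x, y, z in cm; "wx", "wy", "wz": the turn, a rotation vector about the tool's x, y, z in degrees; "jaw": the gripper's target within -1 to 1 (fully open at 1, half-way at 0, shut at -1). A call has 1 to 8 rows; each row is the pose to reach, as a shift and turn from the pose commanded when the call began, along the tool's axes at that moment; what a row does not reach only later rows make up. A row lasts 1/10 s, in which the tool goes at most 50 mm and 8.59 degrees, less where a joint would pass 70% of its speed; a pose out of reach is approached as far as the arm can. A call with a gripper value outside its range is refused whole. The fingers move at their own pace and stop on an object; "squeeze" is the grip in N (left out, the last holds). Time passes only in rows, so rows that repeat a pose let the fingers close. It gives the time, the measured TCP pose, the force, the opening and the grip force at its end, in the units of the state.
- manip.observe(): the state, without advancing time (a new reading comes with each control period).
- manip.capture(name): name is "scene" or "top" or "wrist"; returns the picture (384x512x3 uint8, red, green, blue); there is no depth.
- manip.camera_model(name): a dict with "intrinsics" (3x3 intrinsics, pixels), "rvec" (rotation vector, rad) and "tvec" (3), from world to camera coordinates, as OpenCV has them; the wrist camera has in their place "mount" (4x4, takes a point from camera to tool coordinates, whose origin is the TCP and whose axes are the flange's). Camera axes: x right, y down, z forward; pixel columns grow to the right and rows downward; lengths in m; the calibration is good to about 2 mm. The wrist camera is an equidistant fisheye: a pixel r from the principal point sees the ray r / f radians off the axis. A picture is of the moment at which its call begins: read the wrist's pose just before it. camera_model takes no time and is no camera call.
- manip.close_job(): hands the job in; it is judged then, once.
Trained networks look in the newest picture that a camera, given by its name, has taken for a name from the list of things; names that differ only in an ending like _2 or _b are one class to them, and where a whole thing is asked for, a point or a joint stands for the part that bears it (a point fixed in the world has none). Each returns a list of dicts, best first, with "confidence" (0 to 1); they miss things now and then, are a little off and sometimes report something else, mostly with a low value. They report only what shows in the picture. A call takes as long as a camera call. They do not tell look-alikes from the thing itself.
- manip.silhouettes(camera, name): "region" (384x512 bool, what is visible of it) and "at" ([column, row] in pixels, amid what is visible of it).
- manip.tip_of(camera, name): "at" ([column, row] in pixels: a listed point, or the origin of a listed thing).
The state is a dict: "clock": time; "qpos": joint angles; "joint_vel": joint speeds; "joint_torque": joint torques, N m; "position": TCP position; "eef_rot": TCP orientation; "wrist_force": force on the tool from outside, world axes, zero at the start; "moment": the same for the moment, N m; "width": finger opening in m; "gripper_force": force on a finger pad.
Only numpy, scipy, OpenCV 4.12 (cv2) and the standard library are available. Lean on these libraries where they do the work, as an engineer would, in place of code of your own. Each camera call takes 0.05 s, during which the arm holds its last target. There are 200 camera calls.

TASK

Swing the ring lamp's arm well clear of the tube stub, until it points at least sixty degrees away from the stub to either side; then fit the grey cap with the round boss over the stub and press it straight down until it clicks past the spring balls. Do not stop at the click: press on until the rubber collar under the cap is squeezed right down, and finish the program while still holding the cap pressed down like that. Leave the other things on the counter where they are.

Things in the scene. Friction and masses are not known exactly. Their poses are not given: they have to be found in the camera images.
- jig: Fixed steel base plate 310 x 120 x 10 mm carrying an upright tube stub and a lamp post (20 mm diameter, 190 mm high). Origin: on the stub's axis at the table surface; +z up, +x along the plate from stub to post, 200 mm apart. Place varies, and yaw by 0.35 rad either way of +x pointing away from the robot.
- stub_top (a point): Centre of the stub's top, 83 mm above the table, 16 mm diameter there; it widens downwards to 34 mm at 74 mm above the table and stays so. Centred 60 mm above the table, four spring-loaded steel balls stand 4.5 mm proud all round; the cap snaps over them.
- lamp_arm (a joint): Angle (rad) of the ring lamp's level arm about the lamp post. At 0 the arm points from the post straight over the stub, ring above the stub; as the value grows the arm turns clockwise seen from above (the ring moves to the robot's left). Free from -1.4 to 1.4, starts within 0.3 of 0, stays where it is left (friction 0.12 N m).
- lamp_handle (a point): Grip point, 192 mm above the table, on the lamp arm's handle: an upright black round pin of 14 mm diameter on top of the arm, 125 mm from the post's axis, from 167 to 210 mm above the table. The bar is 14 mm wide; the ring, 112 mm across, is centred 200 mm from the post's axis, underside 151 mm above the table.
- lamp_hinge (a point): Point on the vertical axis about which the lamp arm turns, in the lamp post, 160 mm above the table.
- cap: Loose grey plastic snap cap, about 70 g, standing mouth down: a round skirt 53 mm wide and 52 mm high with a flat closed top (shoulder) and on it a round grip boss. Origin: centre of the mouth (underside), +z up through the boss. The mouth is 37 mm wide through a lip 8 mm high; above it the bore is 45 mm wide, 47 mm deep from the mouth. Fits at any yaw.
- cap_boss (a point): Point on the axis of the cap's grip boss, 72 mm above the cap's underside. The boss is 28 mm in diameter and stands 26 mm high on the shoulder, from 52 to 78 mm above the underside. Fingertips beside the boss may bear down on the shoulder, which is 12 mm wide.
- collar (a joint): How far (m) the black rubber collar round the stub is pressed down: 0 free (top 45 mm above the table), 0.006 fully down. 52 mm wide ring on a spring (1.5 N at first, 10.5 N at the bottom). The cap first rests on the balls, underside 65 mm above the table; about 10 to 15 N starts it over them, the force drops, and it snaps in at 47 mm; pressed on, it pushes the collar down.
- coupling: plain steel tube coupling, open at both ends, 48 mm outside diameter, 55 mm high, standing; origin at the centre of its underside. Bystander.
- square_foot: steel post foot: 60 x 60 mm plate 6 mm thick with an open square socket 40 x 40 mm on it, 51 mm high in all; origin at the centre of its underside. Bystander.
- tape_roll: black roll of tape lying flat, 90 mm diameter, 25 mm high; origin at the centre of its underside. Bystander.
- oil_can: upright tin, 48 mm diameter, 95 mm high; origin at the centre of its underside. Bystander.
- spanner: steel spanner lying flat; origin underneath it. Bystander.
- angle_bracket: steel angle bracket, 80 x 35 mm leg flat on the table, other leg upright, 55 mm high; origin under the flat leg's centre. Bystander.
- hex_bolt: steel bolt standing on its head, 59 mm high, head 22 mm across; origin at the centre of its underside. Bystander.
Mind the look-alikes: they are no part of the job. Leave any blue or red look-alike of the cap alone.

How it is judged:
By the outcome, as a careful person would: the job done as asked, in the order asked, and still so for the second after the job is handed in, while the arm keeps its last pose, push and grip.
It also fails if it takes over 61 s, if anything falls off the work surface, if the arm or the gripper's body presses on something with over 40 N, if the wrist force passes 120 N, or if a joint passes its speed limit or range.

## Working session

There is one attempt and no reset: what is moved stays moved. The work goes in short steps, Python scripts to look and compute and a tool call to move; the robot and the scene stay as the last step left them, time stands still between calls to the robot, and variables do not carry over. Pictures are saved under pics/ and viewed, at most 10 in all, crops included, and the job is handed in when it is done.

Besides the shell and the picture viewer there is one more tool, called after "Request:" as name(argument=value, ...) on one line, values as JSON. drive_tool: Moves the arm, as the interface text tells. Its arguments: {"type":"object","properties":{"increments":{"type":"array","items":{"type":"object","properties":{"dx":{"type":"number"},"dy":{"type":"number"},"dz":{"type":"number"},"wx":{"type":"number"},"wy":{"type":"number"},"wz":{"type":"number"},"jaw":{"type":"number"}}}},"squeeze":{"type":"number"}},"required":["increments"]}

```bash
mkdir -p pics; ls; cat > h.py <<'E'
import numpy as np, cv2
from bench import manip
def ray(cam,px,st=None):
    m=manip.camera_model(cam);K=np.array(m["intrinsics"])
    if cam=="wrist":
        st=st or manip.observe()
        d=(np.array(px)-K[:2,2])/np.array([K[0,0],K[1,1]]);r=np.hypot(*d)
        v=np.array([*(d/max(r,1e-9)*np.sin(r)),np.cos(r)])
        M=np.array(m["mount"]);R=np.array(st["eef_rot"]);
        return R@M[:3,3]+np.array(st["position"]),R@M[:3,:3]@v
    R=cv2.Rodrigues(np.array(m["rvec"],float))[0];t=np.array(m["tvec"]).ravel()
    v=R.T@np.linalg.solve(K,[px[0],px[1],1]);return -R.T@t,v
def onz(cam,px,z,st=None):
    o,v=ray(cam,px,st);return o+v*(z-o[2])/v[2]
def tool(dw):
    return np.array(manip.observe()["eef_rot"]).T@np.array(dw)*100
E
python3 - <<'E'
from h import *
a=manip.capture("top");b=manip.capture("scene")
for n,i in(("top",a),("scene",b)):cv2.imwrite(f"pics/{n}0.png",i[:,:,::-1])
Z=dict(stub_top=.083,lamp_handle=.192,lamp_hinge=.16,cap_boss=.072,cap=0,jig=0)
for c in("top","scene"):
  for n,z in Z.items():
    for d in manip.tip_of(c,n)[:4]:print(c,n,round(d["confidence"],2),np.round(d["at"]),onz(c,d["at"],z).round(3))
s=manip.observe();print(np.round(s["eef_rot"],3),s["clock"],s["width"])
E
```

```text
pics
top stub_top 0.64 [227. 210.] [0.5   0.094 0.083]
top lamp_handle 0.9 [219. 168.] [0.599 0.107 0.192]
top lamp_hinge 0.87 [238. 130.] [0.708 0.058 0.16 ]
top cap_boss 0.85 [336. 260.] [ 0.353 -0.206  0.072]
top cap_boss 0.84 [269. 261.] [ 0.354 -0.019  0.072]
top cap_boss 0.83 [306. 225.] [ 0.451 -0.126  0.072]
top cap_boss 0.68 [311. 188.] [ 0.558 -0.144  0.072]
top cap 0.87 [328. 261.] [ 0.351 -0.191  0.   ]
top cap 0.8 [306. 226.] [ 0.457 -0.132  0.   ]
top cap 0.68 [340. 137.] [ 0.725 -0.245  0.   ]
top cap 0.6 [270. 257.] [ 0.368 -0.023  0.   ]
top jig 0.75 [226. 208.] [0.514 0.106 0.   ]
scene stub_top 0.91 [280. 183.] [0.528 0.107 0.083]
scene lamp_handle 0.68 [305. 162.] [0.595 0.126 0.192]
scene lamp_hinge 0.66 [327. 200.] [0.713 0.061 0.16 ]
scene cap_boss 0.97 [212. 222.] [ 0.465 -0.137  0.072]
scene cap_boss 0.86 [236. 240.] [ 0.558 -0.146  0.072]
scene cap_boss 0.83 [209. 184.] [ 0.35  -0.022  0.072]
scene cap_boss 0.62 [326. 200.] [0.675 0.14  0.072]
scene cap 0.84 [236. 255.] [ 0.557 -0.143  0.   ]
scene cap 0.76 [210. 198.] [ 0.344 -0.02   0.   ]
scene cap 0.74 [210. 235.] [ 0.448 -0.135  0.   ]
scene cap 0.73 [196. 214.] [ 0.358 -0.097  0.   ]
scene jig 0.97 [273. 201.] [0.513 0.099 0.   ]
[[ 0.9    0.436 -0.   ]
 [ 0.436 -0.9    0.   ]
 [-0.    -0.    -1.   ]] 0.7 0.08530060607505172
```

View pics/top0.png

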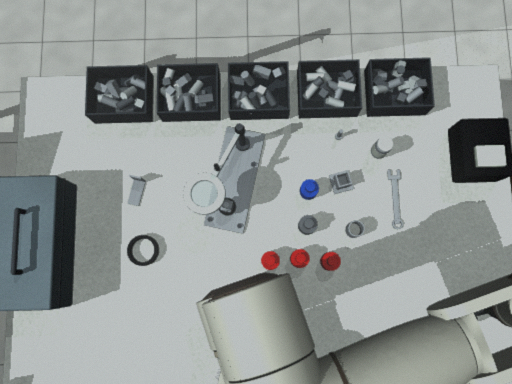

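View pics/scene0.png

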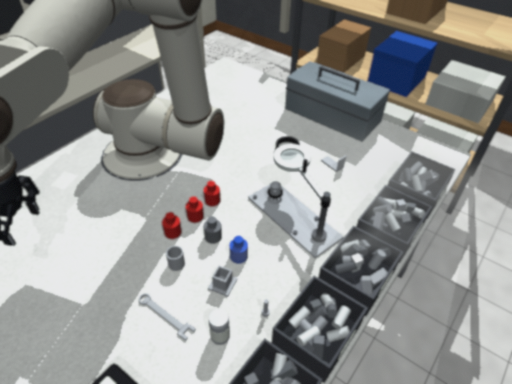

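The top view shows the grey cap at about (306,225), between the blue look-alike at (309,188) and the red ones in row 260. The coupling is at (355,229). The lamp post is at (240,130), the handle pin at (218,168), and the stub at (228,206). The ring sits left of the stub, so I'll swing it further left. The scene view agrees.

Request:
drive_tool(increments=[{"dz": -5},{"dz": -8,"dx": 3,"dy": -2,"wz": -8},{"dz": -8,"dx": 7,"dy": -5,"wz": -16},{"dz": -8,"dx": 11,"dy": -7.5,"wz": -24},{"dz": -8,"dx": 15,"dy": -10,"wz": -32},{"dz": -8,"dx": 19,"dy": -13,"wz": -40},{"dz": -8,"dx": 23,"dy": -15.5,"wz": -48},{"dz": -8,"dx": 27,"dy": -18,"wz": -56}])

```text
invalid input
```

```bash
cat > g.py <<'E'
# target world xyz, tool-y world angle deg -> tool increments
import sys
from h import *
s=manip.observe();R=np.array(s["eef_rot"]);x,y,z,a=map(float,sys.argv[1:5])
d=tool(np.array([x,y,z])-s["position"]);c=np.degrees(np.arctan2(R[1,1],R[0,1]))
print("pos",np.round(s["position"],4),"yang",c.round(1),"zax",R[:,2].round(3),"cm",d.round(2),"wz",round(-((a-c+180)%360-180),1),"q",np.round(s["qpos"],2),"t",s["clock"],"w",round(s["width"],4),"F",np.round(s["wrist_force"],1))
E
python3 g.py .597 .1 .32 35
```

```text
pos [ 0.2505 -0.5175  0.2423] yang -64.2 zax [-0.  0. -1.] cm [ 58.1  -40.49  -7.77] wz -99.2 q [-1.25  0.15  1.44 -0.    1.55 -0.13] t 0.7 w 0.0853 F [ 0.3  0.2 -0.5]
```

Request:
drive_tool(increments=[{"dx": 0,"dy": 0,"dz": -5,"wx": 0,"wy": 0,"wz": 0,"jaw": 1},{"dx": 4,"dy": -3,"dz": -8,"wx": 0,"wy": 0,"wz": -8,"jaw": 1},{"dx": 8,"dy": -6,"dz": -8,"wx": 0,"wy": 0,"wz": -16,"jaw": 1},{"dx": 12,"dy": -9,"dz": -8,"wx": 0,"wy": 0,"wz": -24,"jaw": 1},{"dx": 16,"dy": -12,"dz": -8,"wx": 0,"wy": 0,"wz": -32,"jaw": 1},{"dx": 20,"dy": -15,"dz": -8,"wx": 0,"wy": 0,"wz": -40,"jaw": 1},{"dx": 24,"dy": -18,"dz": -8,"wx": 0,"wy": 0,"wz": -48,"jaw": 1},{"dx": 28,"dy": -20,"dz": -8,"wx": 0,"wy": 0,"wz": -56,"jaw": 1}], squeeze=40)

```text
clock: 1.5
position: [0.4144, -0.215, 0.3228]
eef_rot: [[0.137, 0.991, 0.001], [0.991, -0.137, -0.001], [-0.001, 0.001, -1.0]]
wrist_force: [0.2, -0.1, 0.4]
width: 0.0851
gripper_force: 0.0
```

```bash
python3 g.py .597 .1 .32 35
```

```text
pos [ 0.4144 -0.215   0.3228] yang -7.9 zax [ 0.001 -0.001 -1.   ] cm [33.7  13.78  0.28] wz -42.9 q [-0.64 -0.09  1.53 -0.    1.71 -0.51] t 1.5 w 0.0851 F [ 0.2 -0.1  0.4]
```

Request:
drive_tool(increments=[{"dx": 4,"dy": 1.7,"dz": 0,"wx": 0,"wy": 0,"wz": -6,"jaw": 1},{"dx": 8,"dy": 3.4,"dz": 0,"wx": 0,"wy": 0,"wz": -12,"jaw": 1},{"dx": 12,"dy": 5,"dz": 0,"wx": 0,"wy": 0,"wz": -18,"jaw": 1},{"dx": 16,"dy": 6.7,"dz": 0,"wx": 0,"wy": 0,"wz": -24,"jaw": 1},{"dx": 20,"dy": 8.4,"dz": 0,"wx": 0,"wy": 0,"wz": -30,"jaw": 1},{"dx": 24,"dy": 10,"dz": 0,"wx": 0,"wy": 0,"wz": -36,"jaw": 1},{"dx": 28,"dy": 11.7,"dz": 0,"wx": 0,"wy": 0,"wz": -42,"jaw": 1},{"dx": 31,"dy": 12.8,"dz": 0,"wx": 0,"wy": 0,"wz": -43,"jaw": 1}])

```text
clock: 2.3
position: [0.5859, 0.074, 0.322]
eef_rot: [[-0.575, 0.818, -0.0], [0.818, 0.575, 0.0], [0.0, 0.0, -1.0]]
wrist_force: [0.4, -0.5, -0.1]
width: 0.0855
gripper_force: 0.0
```

```bash
cat > look.py <<'E'
from h import *
import sys
s=manip.observe();i=manip.capture("wrist")
Z=dict(stub_top=.083,lamp_handle=.192,lamp_hinge=.16,cap_boss=.072)
for n in sys.argv[2:]:
    for d in manip.tip_of("wrist",n)[:3]:
        cv2.drawMarker(i,tuple(int(v) for v in d["at"]),(255,0,255),0,12);print(n,round(d["confidence"],2),np.round(d["at"]),onz("wrist",d["at"],Z[n],s).round(4))
cv2.imwrite(f"pics/{sys.argv[1]}.png",np.ascontiguousarray(i[:,:,::-1]))
E
python3 look.py w1 stub_top lamp_handle lamp_hinge cap_boss; python3 g.py .597 .11 .32 35
```

```text
stub_top 0.94 [222. 112.] [0.5142 0.1002 0.083 ]
lamp_handle 0.85 [298. 163.] [0.6034 0.1141 0.192 ]
lamp_handle 0.66 [227. 316.] [ 0.649  -0.0763  0.192 ]
lamp_handle 0.4 [225. 113.] [0.5238 0.1138 0.192 ]
lamp_hinge 0.95 [336. 250.] [0.7113 0.0558 0.16  ]
cap_boss 0.88 [ 52. 212.] [ 0.3524 -0.1896  0.072 ]
cap_boss 0.85 [169. 265.] [ 0.5692 -0.1417  0.072 ]
cap_boss 0.67 [110. 220.] [ 0.4538 -0.1297  0.072 ]
pos [0.5849 0.0713 0.3222] yang 34.8 zax [-0. -0. -1.] cm [2.48 3.21 0.22] wz -0.2 q [-0.01  0.17  1.26 -0.    1.72 -0.62] t 2.55 w 0.0853 F [-0.2 -0.9 -0.5]
```

View pics/w1.png

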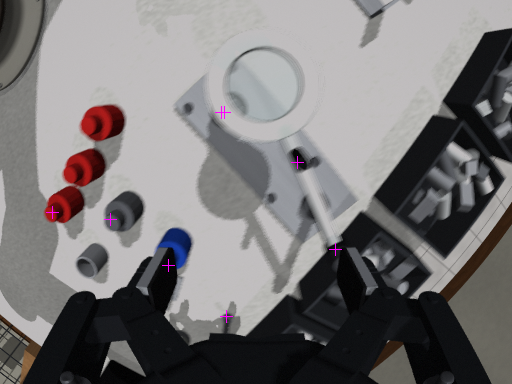

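The wrist view shows the handle pin at (298,163), which works out to (0.603,0.114). The post is at (336,250), the stub seen through the ring at (222,112), and the grey cap at (110,218). I'll cage the pin loosely between the fingers and sweep it along the arc.

Request:
drive_tool(increments=[{"dx": 2.5,"dy": 3.9,"dz": 0,"wx": 0,"wy": 0,"wz": 0,"jaw": 0},{"dx": 2.5,"dy": 3.9,"dz": 0,"wx": 0,"wy": 0,"wz": 0,"jaw": 0},{"dx": 2.5,"dy": 3.9,"dz": 3,"wx": 0,"wy": 0,"wz": 0,"jaw": 0},{"dx": 2.5,"dy": 3.9,"dz": 6,"wx": 0,"wy": 0,"wz": 0,"jaw": 0},{"dx": 2.5,"dy": 3.9,"dz": 9,"wx": 0,"wy": 0,"wz": 0,"jaw": 0},{"dx": 2.5,"dy": 3.9,"dz": 11,"wx": 0,"wy": 0,"wz": 0,"jaw": 0},{"dx": 2.5,"dy": 3.9,"dz": 12.5,"wx": 0,"wy": 0,"wz": 0,"jaw": 0},{"dx": 2.5,"dy": 3.9,"dz": 13.5,"wx": 0,"wy": 0,"wz": 0,"jaw": -0.4}])

```text
clock: 3.35
position: [0.6025, 0.1135, 0.1867]
eef_rot: [[-0.57, 0.821, -0.0], [0.821, 0.57, -0.0], [0.0, -0.0, -1.0]]
wrist_force: [-0.1, 0.3, -0.2]
width: 0.0296
gripper_force: 0.0
```

```bash
python3 - <<'E'
from h import *
s=manip.observe();p=np.array(s["position"]);print(p.round(4),round(s["width"],4),np.round(s["wrist_force"],1))
for th in (20,28,36,44,52,60,68,75):
    a=np.radians(167.4-th);q=np.array([.711,.056])+.125*np.array([np.cos(a),np.sin(a)])
    q+=.0055*np.array([np.cos(np.radians(35)),np.sin(np.radians(35))])
    print(th,q.round(3),tool([*(q-p[:2]),0]).round(1)[:2])
E
```

```text
[0.6025 0.1135 0.1867] 0.0296 [-0.1  0.3 -0.2]
20 [0.61  0.127] [0.6 1.4]
28 [0.621 0.141] [1.2 3. ]
36 [0.633 0.153] [1.5 4.7]
44 [0.647 0.164] [1.6 6.5]
52 [0.662 0.172] [1.4 8.2]
60 [0.678 0.178] [1.  9.9]
68 [0.695 0.182] [ 0.4 11.5]
75 [0.71  0.184] [-0.4 12.9]
```

Request:
drive_tool(increments=[{"dx": 0.6,"dy": 1.4,"dz": 0,"wx": 0,"wy": 0,"wz": 0,"jaw": -0.4},{"dx": 1.2,"dy": 3,"dz": 0,"wx": 0,"wy": 0,"wz": 0,"jaw": -0.4},{"dx": 1.5,"dy": 4.7,"dz": 0,"wx": 0,"wy": 0,"wz": 0,"jaw": -0.4},{"dx": 1.6,"dy": 6.5,"dz": 0,"wx": 0,"wy": 0,"wz": 0,"jaw": -0.4},{"dx": 1.4,"dy": 8.2,"dz": 0,"wx": 0,"wy": 0,"wz": 0,"jaw": -0.4},{"dx": 1,"dy": 9.9,"dz": 0,"wx": 0,"wy": 0,"wz": 0,"jaw": -0.4},{"dx": 0.4,"dy": 11.5,"dz": 0,"wx": 0,"wy": 0,"wz": 0,"jaw": -0.4},{"dx": -0.3,"dy": 12.7,"dz": 0,"wx": 0,"wy": 0,"wz": 0,"jaw": -0.4}])

```text
clock: 4.15
position: [0.7095, 0.1852, 0.1881]
eef_rot: [[-0.571, 0.821, 0.0], [0.821, 0.571, 0.0], [0.0, 0.001, -1.0]]
wrist_force: [-4.0, -0.2, 0.2]
width: 0.0255
gripper_force: 1.4
```

Request:
drive_tool(increments=[{"dx": 0,"dy": 0,"dz": 0,"wx": 0,"wy": 0,"wz": 0,"jaw": -0.4},{"dx": 0,"dy": 0,"dz": 0,"wx": 0,"wy": 0,"wz": 0,"jaw": -0.4}])

```text
clock: 4.35
position: [0.7087, 0.1845, 0.1876]
eef_rot: [[-0.571, 0.821, 0.0], [0.821, 0.571, 0.0], [-0.0, 0.0, -1.0]]
wrist_force: [0.3, 0.7, 0.2]
width: 0.0255
gripper_force: 0.0
```

```bash
python3 look.py w2 stub_top lamp_handle lamp_hinge cap_boss;python3 g.py .454 -.13 .32 0
```

```text
lamp_handle 0.77 [257. 276.] [0.7128 0.1796 0.192 ]
lamp_handle 0.24 [170. 349.] [0.7012 0.0962 0.192 ]
lamp_hinge 0.89 [164. 350.] [0.7078 0.0515 0.16  ]
cap_boss 0.71 [ 42. 316.] [ 0.5638 -0.146   0.072 ]
pos [0.7084 0.1845 0.1878] yang 34.8 zax [ 0.001  0.    -1.   ] cm [-11.28 -38.84 -13.24] wz 34.8 q [ 0.15  0.5   1.09  0.    1.55 -0.46] t 4.6 w 0.0254 F [-0.   0.3 -0.3]
```

View pics/w2.png

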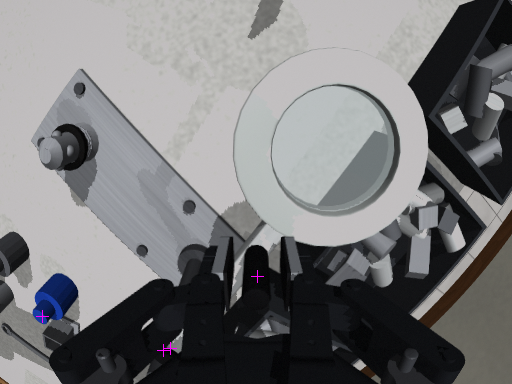

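The ring now points left, well away from the stub, which stands free at (65,148). The pin is between the fingers at (257,276). Next I go up and over to the grey cap.

Request:
drive_tool(increments=[{"dx": 0,"dy": 0,"dz": -4,"wx": 0,"wy": 0,"wz": 0,"jaw": -0.4},{"dx": 0,"dy": 0,"dz": -8,"wx": 0,"wy": 0,"wz": 0,"jaw": -0.4},{"dx": 0,"dy": 0,"dz": -11,"wx": 0,"wy": 0,"wz": 0,"jaw": 0},{"dx": -1,"dy": -4,"dz": -11,"wx": 0,"wy": 0,"wz": 6,"jaw": 0.3},{"dx": -2,"dy": -8,"dz": -11,"wx": 0,"wy": 0,"wz": 12,"jaw": 0.3},{"dx": -3,"dy": -12,"dz": -11,"wx": 0,"wy": 0,"wz": 18,"jaw": 0.3},{"dx": -4.5,"dy": -16,"dz": -11,"wx": 0,"wy": 0,"wz": 24,"jaw": 0.3},{"dx": -6,"dy": -20,"dz": -11,"wx": 0,"wy": 0,"wz": 30,"jaw": 0.3}])

```text
clock: 5.4
position: [0.5773, 0.02, 0.2976]
eef_rot: [[-0.08, 0.997, 0.001], [0.997, 0.08, -0.0], [-0.0, 0.001, -1.0]]
wrist_force: [0.6, -0.1, -0.5]
width: 0.0557
gripper_force: 0.0
```

```bash
python3 g.py .454 -.13 .25 0
```

```text
pos [0.5773 0.02   0.2976] yang 4.6 zax [ 0.001 -0.    -1.   ] cm [-13.96 -13.5    4.76] wz 4.6 q [-0.1   0.14  1.33  0.    1.66 -0.18] t 5.4 w 0.0557 F [ 0.6 -0.1 -0.5]
```

Request:
drive_tool(increments=[{"dx": -3,"dy": -3,"dz": 1,"wx": 0,"wy": 0,"wz": 2,"jaw": 0.3},{"dx": -6,"dy": -6,"dz": 2,"wx": 0,"wy": 0,"wz": 4,"jaw": 0.3},{"dx": -9,"dy": -9,"dz": 3,"wx": 0,"wy": 0,"wz": 4.6,"jaw": 0.3},{"dx": -12,"dy": -12,"dz": 4,"wx": 0,"wy": 0,"wz": 4.6,"jaw": 0.3},{"dx": -14,"dy": -13.5,"dz": 4.8,"wx": 0,"wy": 0,"wz": 4.6,"jaw": 0.3},{"dx": -14,"dy": -13.5,"dz": 4.8,"wx": 0,"wy": 0,"wz": 4.6,"jaw": 0.3},{"dx": -14,"dy": -13.5,"dz": 4.8,"wx": 0,"wy": 0,"wz": 4.6,"jaw": 0.3}])

```text
clock: 6.1
position: [0.4559, -0.13, 0.2497]
eef_rot: [[-0.003, 1.0, 0.001], [1.0, 0.003, -0.0], [-0.0, 0.001, -1.0]]
wrist_force: [-0.4, 0.8, -0.4]
width: 0.0554
gripper_force: 0.0
```

```bash
python3 look.py w3 stub_top lamp_handle lamp_hinge cap_boss;python3 g.py .454 -.13 .067 0
```

```text
stub_top 0.31 [302. 316.] [ 0.5163 -0.3246  0.083 ]
cap_boss 0.94 [168. 226.] [ 0.3503 -0.1943  0.072 ]
cap_boss 0.88 [352. 184.] [ 0.5632 -0.1422  0.072 ]
cap_boss 0.81 [256. 173.] [ 0.4549 -0.1297  0.072 ]
pos [ 0.4565 -0.1292  0.2495] yang 0.3 zax [ 0.  0. -1.] cm [-0.08 -0.26 18.25] wz 0.3 q [-0.44 -0.06  1.65  0.    1.56 -0.44] t 6.35 w 0.0556 F [-0.1  0.  -0.6]
```

View pics/w3.png

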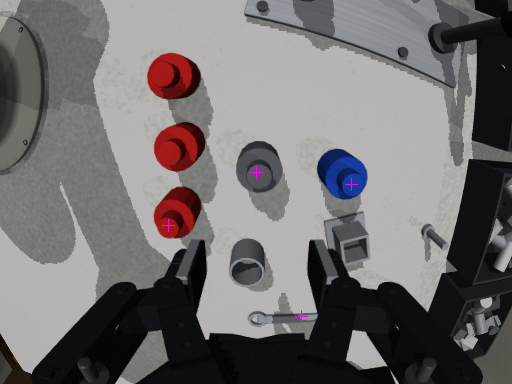

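The wrist view shows the grey cap's boss at (258,175), which gives (0.455,-0.130) and agrees with the earlier estimates. Red, blue and the coupling are all clear of the fingers. Descending on it now.

Request:
drive_tool(increments=[{"dx": -0.1,"dy": -0.15,"dz": 4,"wx": 0,"wy": 0,"wz": 0,"jaw": 0.3},{"dx": -0.1,"dy": -0.15,"dz": 8,"wx": 0,"wy": 0,"wz": 0,"jaw": 0.3},{"dx": -0.1,"dy": -0.15,"dz": 12,"wx": 0,"wy": 0,"wz": 0,"jaw": 0.3},{"dx": -0.1,"dy": -0.15,"dz": 15,"wx": 0,"wy": 0,"wz": 0,"jaw": 0.2},{"dx": -0.1,"dy": -0.15,"dz": 17,"wx": 0,"wy": 0,"wz": 0,"jaw": 0.1},{"dx": -0.1,"dy": -0.15,"dz": 18,"wx": 0,"wy": 0,"wz": 0,"jaw": 0},{"dx": -0.1,"dy": -0.15,"dz": 18.4,"wx": 0,"wy": 0,"wz": 0,"jaw": 0},{"dx": -0.1,"dy": -0.15,"dz": 18.4,"wx": 0,"wy": 0,"wz": 0,"jaw": -0.1}], squeeze=80)

```text
clock: 7.15
position: [0.455, -0.1308, 0.0657]
eef_rot: [[-0.004, 1.0, 0.0], [1.0, 0.004, -0.0], [-0.0, 0.0, -1.0]]
wrist_force: [-0.3, -0.6, -0.9]
width: 0.0388
gripper_force: 0.0
```

Request:
drive_tool(increments=[{"dx": 0,"dy": 0,"dz": 0,"wx": 0,"wy": 0,"wz": 0,"jaw": -1},{"dx": 0,"dy": 0,"dz": 0,"wx": 0,"wy": 0,"wz": 0,"jaw": -1},{"dx": 0,"dy": 0,"dz": 0,"wx": 0,"wy": 0,"wz": 0,"jaw": -1},{"dx": 0,"dy": 0,"dz": 0,"wx": 0,"wy": 0,"wz": 0,"jaw": -1},{"dx": 0,"dy": 0,"dz": 0,"wx": 0,"wy": 0,"wz": 0,"jaw": -1}])

```text
clock: 7.65
position: [0.4552, -0.1311, 0.0663]
eef_rot: [[-0.004, 1.0, 0.002], [1.0, 0.004, -0.001], [-0.001, 0.002, -1.0]]
wrist_force: [0.6, 0.6, 6.9]
width: 0.0254
gripper_force: 78.4
```

Request:
drive_tool(increments=[{"dx": 0,"dy": 0,"dz": -1,"wx": 0,"wy": 0,"wz": 0,"jaw": -1},{"dx": 0,"dy": 0,"dz": -4,"wx": 0,"wy": 0,"wz": 0,"jaw": -1},{"dx": 0,"dy": 0,"dz": -8,"wx": 0,"wy": 0,"wz": 0,"jaw": -1},{"dx": 0,"dy": 0,"dz": -12,"wx": 0,"wy": 0,"wz": 0,"jaw": -1},{"dx": 0,"dy": 0,"dz": -14,"wx": 0,"wy": 0,"wz": 0,"jaw": -1},{"dx": 0,"dy": 0,"dz": -14,"wx": 0,"wy": 0,"wz": 0,"jaw": -1}])

```text
clock: 8.25
position: [0.4555, -0.1313, 0.209]
eef_rot: [[-0.004, 1.0, 0.005], [1.0, 0.004, -0.002], [-0.002, 0.005, -1.0]]
wrist_force: [0.5, -0.6, -1.1]
width: 0.0253
gripper_force: 78.6
```

```bash
python3 look.py w4 cap_boss stub_top;python3 g.py .5142 .1 .22 0; python3 - <<'E'
from h import *
st=manip.observe();d=manip.silhouettes("wrist","cap")
for k in d[:5]:
  r=np.argwhere(k["region"]);print(k["confidence"],k["at"],r.min(0),r.max(0))
E
```

```text
cap_boss 0.93 [256. 269.] [ 0.4555 -0.2277  0.072 ]
cap_boss 0.91 [157. 239.] [ 0.3494 -0.1927  0.072 ]
cap_boss 0.87 [367. 195.] [ 0.5667 -0.1421  0.072 ]
pos [ 0.4542 -0.1307  0.2047] yang 0.2 zax [-0.001  0.    -1.   ] cm [23.05  6.09 -1.52] wz 0.2 q [-0.44 -0.05  1.72  0.    1.47 -0.45] t 8.4 w 0.0258 F [-0.  -0.1 -0.2]
0.79 [258.9, 233.0] [180 212] [298 303]
0.78 [171.5, 151.7] [124 140] [179 198]
0.73 [160.6, 71.4] [ 47 134] [ 97 193]
0.65 [351.3, 181.8] [154 323] [210 379]
0.56 [167.5, 221.8] [195 142] [253 194]
```

View pics/w4.png

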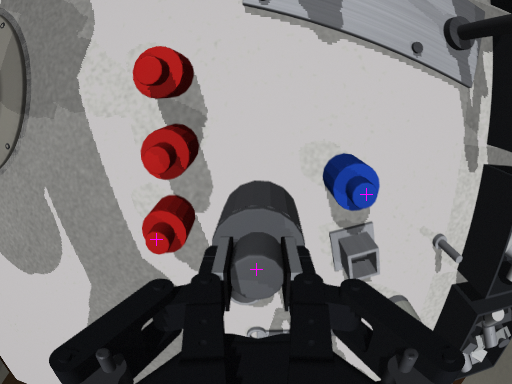

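The cap is held by its boss at (256,268). I'll work out the boss offset from the TCP and then go over the stub.

```bash
python3 - <<'E'
from h import *
s=manip.observe();z=s["position"][2]+.006
print((onz("wrist",[256,269],z)-s["position"]).round(4))
E
```

```text
[-0.0008 -0.0008  0.006 ]
```

Request:
drive_tool(increments=[{"dx": 4,"dy": 1,"dz": -1.5,"wx": 0,"wy": 0,"wz": 0,"jaw": -1},{"dx": 8,"dy": 2,"dz": -1.5,"wx": 0,"wy": 0,"wz": 0,"jaw": -1},{"dx": 12,"dy": 3,"dz": -1.5,"wx": 0,"wy": 0,"wz": 0,"jaw": -1},{"dx": 15,"dy": 4,"dz": -1.5,"wx": 0,"wy": 0,"wz": 0,"jaw": -1},{"dx": 15,"dy": 5,"dz": -1.5,"wx": 0,"wy": 0,"wz": 0,"jaw": -1},{"dx": 15,"dy": 6,"dz": -1.5,"wx": 0,"wy": 0,"wz": 0,"jaw": -1},{"dx": 15,"dy": 6,"dz": -1.5,"wx": 0,"wy": 0,"wz": 0,"jaw": -1}])

```text
clock: 9.15
position: [0.5146, 0.0187, 0.2194]
eef_rot: [[-0.004, 1.0, -0.001], [1.0, 0.004, 0.0], [0.0, -0.001, -1.0]]
wrist_force: [-0.4, -0.9, -0.6]
width: 0.0254
gripper_force: 78.6
```

```bash
python3 look.py w5 stub_top cap_boss;python3 - <<'E'
from h import *
manip.capture("top")
for d in manip.tip_of("top","stub_top")[:2]:print(d["confidence"],d["at"],onz("top",d["at"],.083))
manip.capture("scene")
for d in manip.tip_of("scene","stub_top")[:2]:print(d["confidence"],d["at"],onz("scene",d["at"],.083))
E
python3 g.py .5142 .1 .2 0
```

```text
stub_top 0.92 [258.  98.] [0.5148 0.0996 0.083 ]
stub_top 0.45 [255. 274.] [ 0.5119 -0.083   0.083 ]
cap_boss 0.9 [111. 217.] [ 0.3506 -0.0235  0.072 ]
cap_boss 0.84 [255. 271.] [ 0.5121 -0.0861  0.072 ]
cap_boss 0.72 [295. 308.] [ 0.5612 -0.1427  0.072 ]
0.87 [228.7, 205.9] [0.51076589 0.09058195 0.083     ]
0.48 [196.3, 128.7] [0.73893888 0.18195418 0.083     ]
0.62 [277.1, 184.5] [0.52611066 0.09534729 0.083     ]
pos [0.5138 0.0189 0.2204] yang 0.2 zax [ 0.  0. -1.] cm [8.11 0.07 2.05] wz 0.2 q [-0.11  0.03  1.61  0.    1.5  -0.12] t 9.5 w 0.0254 F [-0.5 -0.6 -1.1]
```

View pics/w5.png

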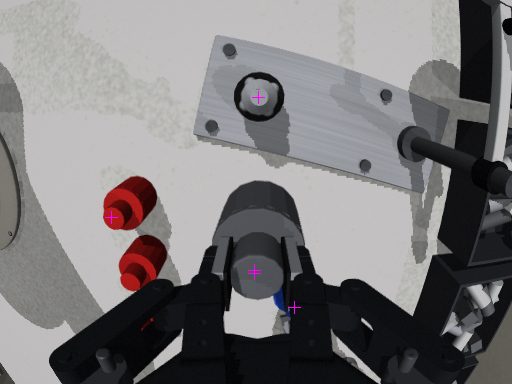

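The stub is clear at (258,97), giving (0.515,0.100), and the arm points away to the right of the picture. The cap sits centred in the jaws. Moving over the stub and descending to just above the balls.

Request:
drive_tool(increments=[{"dx": 4,"dy": 0.15,"dz": 0,"wx": 0,"wy": 0,"wz": 0,"jaw": -1},{"dx": 7,"dy": 0.15,"dz": 0,"wx": 0,"wy": 0,"wz": 0,"jaw": -1},{"dx": 8.15,"dy": 0.15,"dz": 1,"wx": 0,"wy": 0,"wz": 0,"jaw": -1},{"dx": 8.15,"dy": 0.15,"dz": 3,"wx": 0,"wy": 0,"wz": 0,"jaw": -1},{"dx": 8.15,"dy": 0.15,"dz": 5,"wx": 0,"wy": 0,"wz": 0,"jaw": -1},{"dx": 8.15,"dy": 0.15,"dz": 6.2,"wx": 0,"wy": 0,"wz": 0,"jaw": -1},{"dx": 8.15,"dy": 0.15,"dz": 6.8,"wx": 0,"wy": 0,"wz": 0,"jaw": -1},{"dx": 8.15,"dy": 0.15,"dz": 7,"wx": 0,"wy": 0,"wz": 0,"jaw": -1}], squeeze=110)

```text
clock: 10.3
position: [0.5151, 0.1006, 0.15]
eef_rot: [[-0.004, 1.0, -0.0], [1.0, 0.004, 0.0], [0.0, -0.0, -1.0]]
wrist_force: [-0.0, 0.0, -0.9]
width: 0.0248
gripper_force: 108.0
```

Request:
drive_tool(increments=[{"dx": 0,"dy": 0,"dz": 0.3,"wx": 0,"wy": 0,"wz": 0,"jaw": -1},{"dx": 0,"dy": 0,"dz": 0.6,"wx": 0,"wy": 0,"wz": 0,"jaw": -1},{"dx": 0,"dy": 0,"dz": 0.9,"wx": 0,"wy": 0,"wz": 0,"jaw": -1},{"dx": 0,"dy": 0,"dz": 0.9,"wx": 0,"wy": 0,"wz": 0,"jaw": -1}])

```text
clock: 10.7
position: [0.5151, 0.1009, 0.1411]
eef_rot: [[-0.004, 1.0, -0.0], [1.0, 0.004, 0.0], [0.0, -0.0, -1.0]]
wrist_force: [-0.3, -0.2, -0.7]
width: 0.0247
gripper_force: 108.0
```

Request:
drive_tool(increments=[{"dx": 0,"dy": 0,"dz": 0.2,"wx": 0,"wy": 0,"wz": 0,"jaw": -1},{"dx": 0,"dy": 0,"dz": 0.4,"wx": 0,"wy": 0,"wz": 0,"jaw": -1},{"dx": 0,"dy": 0,"dz": 0.6,"wx": 0,"wy": 0,"wz": 0,"jaw": -1},{"dx": 0,"dy": 0,"dz": 0.8,"wx": 0,"wy": 0,"wz": 0,"jaw": -1},{"dx": 0,"dy": 0,"dz": 0.8,"wx": 0,"wy": 0,"wz": 0,"jaw": -1}])

```text
clock: 11.2
position: [0.515, 0.1009, 0.133]
eef_rot: [[-0.004, 1.0, -0.0], [1.0, 0.004, 0.0], [0.0, -0.0, -1.0]]
wrist_force: [-0.7, 0.0, -0.1]
width: 0.0249
gripper_force: 108.0
```

Request:
drive_tool(increments=[{"dx": 0,"dy": 0,"dz": 0.2,"wx": 0,"wy": 0,"wz": 0,"jaw": -1},{"dx": 0,"dy": 0,"dz": 0.4,"wx": 0,"wy": 0,"wz": 0,"jaw": -1},{"dx": 0,"dy": 0,"dz": 0.6,"wx": 0,"wy": 0,"wz": 0,"jaw": -1}])

```text
clock: 11.5
position: [0.5154, 0.101, 0.1281]
eef_rot: [[-0.004, 1.0, 0.001], [1.0, 0.004, 0.0], [0.0, 0.001, -1.0]]
wrist_force: [-5.1, 0.5, 14.6]
width: 0.025
gripper_force: 109.8
```

Request:
drive_tool(increments=[{"dx": 0,"dy": 0,"dz": 0.2,"wx": 0,"wy": 0,"wz": 0,"jaw": -1},{"dx": 0,"dy": 0,"dz": 0.4,"wx": 0,"wy": 0,"wz": 0,"jaw": -1},{"dx": 0,"dy": 0,"dz": 0.4,"wx": 0,"wy": 0,"wz": 0,"jaw": -1}])

```text
clock: 11.8
position: [0.5149, 0.101, 0.123]
eef_rot: [[-0.004, 1.0, -0.001], [1.0, 0.004, 0.0], [0.0, -0.001, -1.0]]
wrist_force: [-1.0, 2.6, -2.4]
width: 0.0247
gripper_force: 108.2
```

Request:
drive_tool(increments=[{"dx": 0,"dy": 0,"dz": 0.2,"wx": 0,"wy": 0,"wz": 0,"jaw": -1},{"dx": 0,"dy": 0,"dz": 0.4,"wx": 0,"wy": 0,"wz": 0,"jaw": -1},{"dx": 0,"dy": 0,"dz": 0.4,"wx": 0,"wy": 0,"wz": 0,"jaw": -1}])

```text
clock: 12.1
position: [0.515, 0.1009, 0.1188]
eef_rot: [[-0.004, 1.0, -0.001], [1.0, 0.004, 0.0], [0.0, -0.001, -1.0]]
wrist_force: [-1.1, 2.3, -3.5]
width: 0.0248
gripper_force: 108.2
```

The force rose to 14.6 N and then dropped, so the cap is going over the balls. Pressing on.

Request:
drive_tool(increments=[{"dx": 0,"dy": 0,"dz": 0.2,"wx": 0,"wy": 0,"wz": 0,"jaw": -1},{"dx": 0,"dy": 0,"dz": 0.4,"wx": 0,"wy": 0,"wz": 0,"jaw": -1},{"dx": 0,"dy": 0,"dz": 0.6,"wx": 0,"wy": 0,"wz": 0,"jaw": -1},{"dx": 0,"dy": 0,"dz": 0.6,"wx": 0,"wy": 0,"wz": 0,"jaw": -1}])

```text
clock: 12.5
position: [0.5151, 0.1008, 0.1129]
eef_rot: [[-0.004, 1.0, -0.0], [1.0, 0.004, -0.0], [-0.0, -0.0, -1.0]]
wrist_force: [-0.2, 1.3, -4.8]
width: 0.0251
gripper_force: 108.6
```

Request:
drive_tool(increments=[{"dx": 0,"dy": 0,"dz": 0.15,"wx": 0,"wy": 0,"wz": 0,"jaw": -1},{"dx": 0,"dy": 0,"dz": 0.3,"wx": 0,"wy": 0,"wz": 0,"jaw": -1},{"dx": 0,"dy": 0,"dz": 0.3,"wx": 0,"wy": 0,"wz": 0,"jaw": -1}])

```text
clock: 12.8
position: [0.5153, 0.1008, 0.1105]
eef_rot: [[-0.004, 1.0, 0.001], [1.0, 0.004, 0.0], [0.0, 0.001, -1.0]]
wrist_force: [0.2, 0.2, 2.6]
width: 0.0247
gripper_force: 108.9
```

Request:
drive_tool(increments=[{"dx": 0,"dy": 0,"dz": 0.1,"wx": 0,"wy": 0,"wz": 0,"jaw": -1},{"dx": 0,"dy": 0,"dz": 0.2,"wx": 0,"wy": 0,"wz": 0,"jaw": -1},{"dx": 0,"dy": 0,"dz": 0.2,"wx": 0,"wy": 0,"wz": 0,"jaw": -1}])

```text
clock: 13.1
position: [0.5154, 0.1009, 0.1085]
eef_rot: [[-0.004, 1.0, 0.001], [1.0, 0.004, 0.0], [0.0, 0.001, -1.0]]
wrist_force: [0.7, -0.5, 5.4]
width: 0.025
gripper_force: 109.0
```

Request:
drive_tool(increments=[{"dx": 0,"dy": 0,"dz": 0.1,"wx": 0,"wy": 0,"wz": 0,"jaw": -1},{"dx": 0,"dy": 0,"dz": 0.2,"wx": 0,"wy": 0,"wz": 0,"jaw": -1},{"dx": 0,"dy": 0,"dz": 0.2,"wx": 0,"wy": 0,"wz": 0,"jaw": -1}])

```text
clock: 13.4
position: [0.5154, 0.1009, 0.1066]
eef_rot: [[-0.004, 1.0, 0.001], [1.0, 0.004, 0.0], [0.0, 0.001, -1.0]]
wrist_force: [-0.3, 0.8, 8.2]
width: 0.0247
gripper_force: 109.6
```

Request:
drive_tool(increments=[{"dx": 0,"dy": 0,"dz": 0.1,"wx": 0,"wy": 0,"wz": 0,"jaw": -1},{"dx": 0,"dy": 0,"dz": 0.1,"wx": 0,"wy": 0,"wz": 0,"jaw": -1},{"dx": 0,"dy": 0,"dz": 0.1,"wx": 0,"wy": 0,"wz": 0,"jaw": -1}])

```text
clock: 13.7
position: [0.5154, 0.1009, 0.1058]
eef_rot: [[-0.004, 1.0, 0.001], [1.0, 0.004, 0.0], [0.0, 0.001, -1.0]]
wrist_force: [-1.0, 0.8, 9.1]
width: 0.0247
gripper_force: 110.0
```

Request:
drive_tool(increments=[{"dx": 0,"dy": 0,"dz": 0.1,"wx": 0,"wy": 0,"wz": 0,"jaw": -1},{"dx": 0,"dy": 0,"dz": 0.1,"wx": 0,"wy": 0,"wz": 0,"jaw": -1},{"dx": 0,"dy": 0,"dz": 0.1,"wx": 0,"wy": 0,"wz": 0,"jaw": -1}])

```text
clock: 14.0
position: [0.5156, 0.1009, 0.1051]
eef_rot: [[-0.004, 1.0, 0.001], [1.0, 0.004, 0.0], [0.0, 0.001, -1.0]]
wrist_force: [-1.2, 0.2, 12.2]
width: 0.0244
gripper_force: 110.7
```

Request:
drive_tool(increments=[{"dx": 0,"dy": 0,"dz": 0.1,"wx": 0,"wy": 0,"wz": 0,"jaw": -1},{"dx": 0,"dy": 0,"dz": 0.1,"wx": 0,"wy": 0,"wz": 0,"jaw": -1},{"dx": 0,"dy": 0,"dz": 0.1,"wx": 0,"wy": 0,"wz": 0,"jaw": -1}])

```text
clock: 14.3
position: [0.5158, 0.1009, 0.1048]
eef_rot: [[-0.004, 1.0, 0.002], [1.0, 0.004, 0.0], [0.0, 0.002, -1.0]]
wrist_force: [-3.4, 0.1, 20.9]
width: 0.0247
gripper_force: 111.6
```

Request:
drive_tool(increments=[{"dx": 0,"dy": 0,"dz": 0.05,"wx": 0,"wy": 0,"wz": 0,"jaw": -1},{"dx": 0,"dy": 0,"dz": 0.05,"wx": 0,"wy": 0,"wz": 0,"jaw": -1},{"dx": 0,"dy": 0,"dz": 0.05,"wx": 0,"wy": 0,"wz": 0,"jaw": -1}])

```text
clock: 14.6
position: [0.5159, 0.1009, 0.1047]
eef_rot: [[-0.004, 1.0, 0.002], [1.0, 0.004, 0.0], [0.0, 0.002, -1.0]]
wrist_force: [-5.2, 0.0, 26.0]
width: 0.025
gripper_force: 111.9
```

The collar is bottomed: the TCP has stopped at 0.1047 m, which puts the underside at about 39 mm, and the force has climbed to 26 N. One last picture before handing in.

```bash
python3 - <<'E'
from h import *
i=manip.capture("scene");cv2.imwrite("pics/s9.png",i[:,:,::-1])
for d in manip.tip_of("scene","lamp_handle")[:1]:print(d["confidence"],onz("scene",d["at"],.192))
s=manip.observe();print(s["position"],s["wrist_force"],s["clock"])
E
```

```text
0.84 [0.71477095 0.18582173 0.192     ]
[0.51591191 0.10093738 0.10466509] [-4.62485769 -0.11285394 26.2448783 ] 14.7
```

View pics/s9.png

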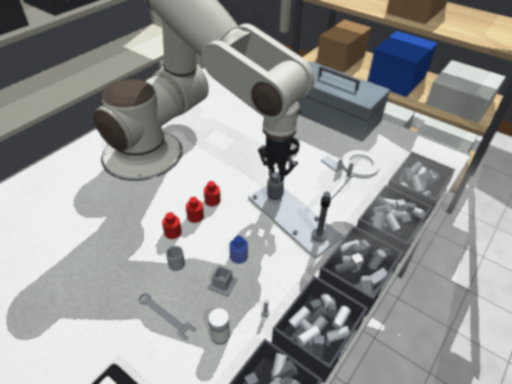

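The cap is down on the stub at (275,187), the lamp ring is swung away at (360,163), and the bystanders haven't moved.

```bash
python3 -c "
from bench import manip
print(manip.close_job())"
```

```text
the job is handed in; nothing more can be done
None
```

The lamp arm is swung about 75° clear of the stub, and the grey cap is clicked on and was still held pressed down at 26 N with the collar fully squeezed when I handed the job in at about 15 s. No verdict came back.

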